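Prime the injector test pump, then hold the load selector at full

TASK

The injector in the cradle is ready for its full-load test. Press the blue mushroom head of the priming pump straight down to its stop and let it come back up; then turn the red-handled spring-return selector dial clockwise, past the one-dot and two-dot clicks, to the three-dot position, and hold it there for the test. Finish while still holding the dial there against its spring: do not let go at the end. Leave the injector, jar, gauge and nut where they are.

Things in the scene. Friction and masses are not known exactly. Their poses are not given: they have to be found in the camera images.
- selector: load selector: fixed grey block 112 x 112 mm, 50 mm high, dial with a red handle on top, brass ports on its far (+x) side. Origin at the centre of its underside, z up, on the dial's vertical axis. It stands left or right of the pump. On its top plate round the dial, clockwise from above: white line (rest), one black dot (first click), two black dots (second), three red dots (third).
- dial_grip (a point): centre of the dial's red handle, an upright bar 66 mm long, 14 mm thick, 34 mm high, across the centre of a black disc of 72 mm diameter; the bar's top is 17 mm above this point, the disc's top 17 mm below. It turns with the dial: x along the bar to its pointer end (white line), y across its thickness, z up. It lies on the dial's axis, so its position does not change.
- dial (a joint): turn of the dial, rad: 0 at rest, growing clockwise seen from above. Clicks (detents) at 0.40 (one dot), 0.80 (two dots), 1.20 (three dots); hard stop at 1.28. The return spring (0.20 N m at rest, 0.33 N m at the end, up to 0.11 N m more or less at the clicks) turns it back to 0 from anywhere when let go.
- pump: hand priming pump: fixed grey block 112 x 112 mm, 46 mm high, with a steel collar 20 mm high and the plunger with the blue mushroom head in the middle of its top. Origin at the centre of its underside, z up.
- plunger_top (a point): top centre of the pump's blue mushroom head (42 mm diameter, 32 mm flat on top), 97 mm above the bench when up; it moves down with the head
- plunger (a joint): how far the plunger is pressed, m: 0 up, 0.014 at its stop. Straight down; its spring takes about 4 N to start and 9 N at the stop, and brings it up again when let go.
- cradle: fixed aluminium injector cradle, plate 86 x 236 x 12 mm with low white guides; origin at the centre of its underside, long side along its y
- injector_mid (a point): loose unit injector (57 x 225 x 88 mm, long along y) lying in the cradle; point 30 mm above its underside. Leave it.
- jar_mid (a point): small loose brown jar with a black cap, 46 mm diameter, 71 mm high; its centre. Leave it.
- gauge_mid (a point): loose digital indicator upright in a steel holder, 64 x 51 x 136 mm; its centre. Leave it.
- nut_mid (a point): small loose grey steel nozzle nut, 27 mm diameter, 26 mm high; its centre. Leave it.

How it is judged:
By the outcome, as a careful person would: the job done as asked, in the order asked, and still so for the second after the job is handed in, while the arm keeps its last pose, push and grip.
It also fails if it takes over 45 s, if anything falls off the work surface, if the arm or the gripper's body presses on something with over 40 N, if the wrist force passes 120 N, or if a joint passes its speed limit or range.

ROBOT

A 6-joint arm with a two-finger parallel gripper is mounted at the origin on a cart in front of the work surface, level with it; the furniture and walls round the work are solid. World frame = base frame: x ahead of the robot, y to its left, z up, the work surface at z = 0. Lengths are in mm, angles in rad, forces in N, time in s.
With the tool pointing down it reaches from about 275 to 750 mm from the base axis. Payload 10.2 kg.
Tool frame: the origin (TCP) lies midway between the tips of the shut fingers; the grasp point (between the pads) lies 19 mm behind it; z points along the fingers, y is the line along which they close (so a half turn about z gives the same grasp; the last joint's range is limited). The gripper opens to 85 mm and grips with 20 to 120 N. Pads are 22 mm wide; open, the fingers measure 114 mm over their backs; the gripper's body (76 mm by 85 mm) begins 54 mm behind the grasp point. The pads swing forward as they close: fully open they stand 13 mm farther back than shut.
Start: joints at [-1.562, 0.313, 1.498, -0, 1.331, -0.223], TCP at [120.594, -510.968, 200.394] pointing down, gripper open.
Joint ranges: [-2.94, 2.94], [-0.97, 2.17], [0.19, 2.56], [-1.23, 4.37], [0.02, 3.11], [-2.88, 2.88]. Speed limits (rad/s): [2.39, 2.39, 3.01, 3.14, 3.14, 3.14].

INTERFACE

Orientations are given as a unit quaternion [w, x, y, z].
In Python, from rig import ctrl gives the robot as it stands.
- The arm moves only by the tool send_rows, never from a script. Its argument "targets" is a list of rows, each a list of 7 numbers: the closure, from -1 (fully open) to 1 (shut), so that 0 is half open, then the shift along the tool's x, y, z in m, then the turn, a rotation vector about the tool's x, y, z in rad. In form: [[claw, dx, dy, dz, ax, ay, az], ...]. A call has exactly 10 rows; each row shifts and turns the commanded pose from where the row before left it, along the tool's axes as they then stand; what a row does not reach is not made up. A row lasts 1/8 s, in which the tool goes at most 62.5 mm and 10.7 degrees, less where a joint would pass 70% of its speed; a pose out of reach is approached as far as the arm can. A call with a gripper value outside its range is refused whole. The fingers move at their own pace and stop on an object; "squeeze" is the grip in N (left out, the last holds). Time passes only in rows, so rows that do not move let the fingers close, or fill a call up. It gives the time, the measured TCP pose, the force, the opening and the grip force at its end, in the units of the state.
- ctrl.sense(): the state, without advancing time (a new reading comes with each control period).
- ctrl.capture(name): name is "scene" or "top"; returns a dict with "img" (480x640x3 uint8, red, green, blue), "camera_matrix" (3x3 intrinsics, pixels), "R" (3x3) and "t" (3): a world point X has camera coordinates R X + t. Camera axes: x right, y down, z forward; pixel columns grow to the right and rows downward; lengths in mm; the calibration is good to about 2 mm. A picture is of the moment at which its call begins. There is no depth.
- ctrl.finish_job(): hands the job in; it is judged then, once.
Trained networks look in a picture, given as the dict that the camera call returned (one of the last four; its "shot" number tells which), for a name from the list of things; names that differ only in an ending like _2 or _b are one class to them, and where a whole thing is asked for, a point or a joint stands for the part that bears it (a point fixed in the world has none). Each returns a list of dicts, best first, with "score" (0 to 1); they miss things now and then, are a little off and sometimes report something else, mostly with a low value. They report only what shows in the picture. A call takes as long as a camera call.
- ctrl.boxes_of(query, picture): "extent" ([left, top, width, height] in pixels, round what is visible of it).
- ctrl.landmark_of(query, picture): "point" ([column, row] in pixels: a listed point, or the origin of a listed thing).
The state is a dict: "time_s": time; "joints": joint angles; "dq": joint speeds; "tau": joint torques, N m; "eef_pos": TCP position; "ee_rot": TCP orientation; "force": force on the tool from outside, world axes, zero at the start; "wrist_torque": the same for the moment, N m; "grip_width": opening from 0.0 (shut) to 1.0 (fully open); "grip_force": force on a finger pad.
Only numpy, scipy, OpenCV 4.12 (cv2) and the standard library are available. Lean on these libraries where they do the work, as an engineer would, in place of code of your own. Each camera call takes 0.05 s, during which the arm holds its last target. There are 200 camera calls.

## Working session

There is one attempt and no reset: what is moved stays moved. The work goes in short steps, Python scripts to look and compute and a tool call to move; the robot and the scene stay as the last step left them, time stands still between calls to the robot, and variables do not carry over. Pictures are saved under pics/ and viewed, at most 10 in all, crops included, and the job is handed in when it is done.

Besides the shell and the picture viewer there is one more tool, called after ">>>" as a command line: name --pt "numbers of a row" for each row, then --argument value for the rest. send_rows: Moves the arm, as the interface text tells. Its arguments: {"type":"object","properties":{"targets":{"type":"array"},"squeeze":{"type":"number"}},"required":["targets"]}

```bash
mkdir -p pics; cat > h.py <<'E'
from rig import ctrl
import numpy as np, cv2
def ray(p,px,z):
    K=p["camera_matrix"];R=np.array(p["R"]);t=np.array(p["t"])
    d=R.T@np.linalg.solve(K,[px[0],px[1],1.]);c=-R.T@t
    return c+d*(z-c[2])/d[2]
def save(p,n): cv2.imwrite(f"pics/{n}.png",p["img"][:,:,::-1])
E
python3 - <<'E'
from h import *
s=ctrl.sense();print(s)
P={"plunger_top":97,"pump":0,"dial_grip":67+17-17+8,"selector":0,"jar_mid":35.5,"gauge_mid":68,"nut_mid":13,"injector_mid":42,"cradle":0}
for c in("scene","top"):
    p=ctrl.capture(c);save(p,c+"0")
    print(c,-np.array(p["R"]).T@p["t"])
    for q,z in P.items():
        for r in ctrl.landmark_of(q,p)[:2]: print(q,round(r["score"],2),np.round(r["point"]),ray(p,r["point"],z).round(1))
E
```

```text
{'time_s': 0.0, 'joints': array([-1.56245143e+00,  3.13470156e-01,  1.49843838e+00, -1.16413553e-05,
        1.33099467e+00, -2.23388453e-01]), 'dq': array([-0.00234253,  0.00118218, -0.00042041,  0.00043372,  0.00080282,
       -0.00063438]), 'tau': array([-1.17321291e-03, -4.12266076e+01, -2.59742707e+01, -2.53103326e-04,
        4.09654036e-03, -1.47495217e-05]), 'eef_pos': array([ 120.56236052, -510.66549957,  199.82430113]), 'ee_rot': array([-6.52098874e-04,  9.93294590e-01,  1.15608945e-01,  6.47002359e-05]), 'force': array([0.43405587, 0.24492539, 0.37790041]), 'wrist_torque': array([-0.01632051,  0.03843061, -0.07362012]), 'grip_force': 0.0, 'grip_width': 1.0013795856268908}
scene [  2.18630026 848.53043924 511.80521508]
plunger_top 0.61 [394. 194.] [549.2 107.4  97. ]
pump 0.78 [390. 236.] [539.7 120.4   0. ]
dial_grip 0.62 [328. 239.] [535.6 320.7  75. ]
selector 0.74 [324. 273.] [534. 329.   0.]
gauge_mid 0.6 [217. 266.] [606.1 521.4  68. ]
nut_mid 0.58 [234. 262.] [672.3 447.5  13. ]
injector_mid 0.85 [283. 205.] [759.  249.4  42. ]
injector_mid 0.23 [325. 236.] [586.8 276.9  42. ]
cradle 0.58 [282. 220.] [763.8 249.    0. ]
top [364.24229044 339.14835336 902.70926935]
plunger_top 0.54 [428. 248.] [535.4 118.2  97. ]
pump 0.97 [417. 255.] [542.8 117.4   0. ]
pump 0.22 [378. 351.] [352.3 214.4   0. ]
dial_grip 0.96 [321. 254.] [539.6 318.9  75. ]
selector 0.74 [321. 258.] [545.4 318.4   0. ]
jar_mid 0.89 [377. 348.] [357.5 221.2  35.5]
gauge_mid 0.85 [217. 224.] [611.4 521.6  68. ]
nut_mid 0.5 [262. 204.] [666.1 437.5  13. ]
injector_mid 0.71 [346. 155.] [758.3 255.6  42. ]
cradle 0.93 [349. 162.] [759.5 246.1   0. ]
```

View pics/scene0.png

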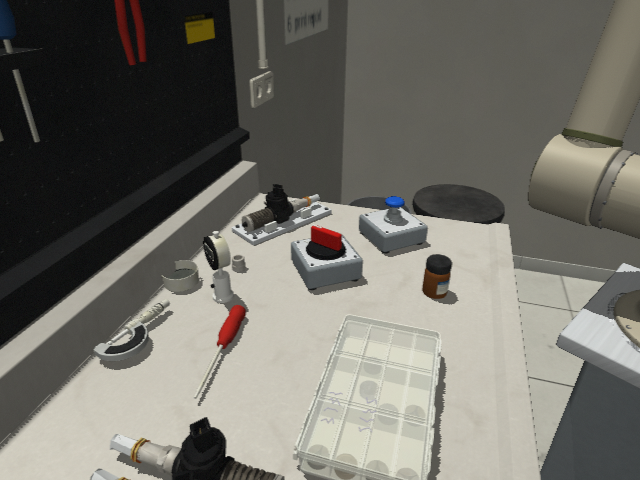

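View pics/top0.png

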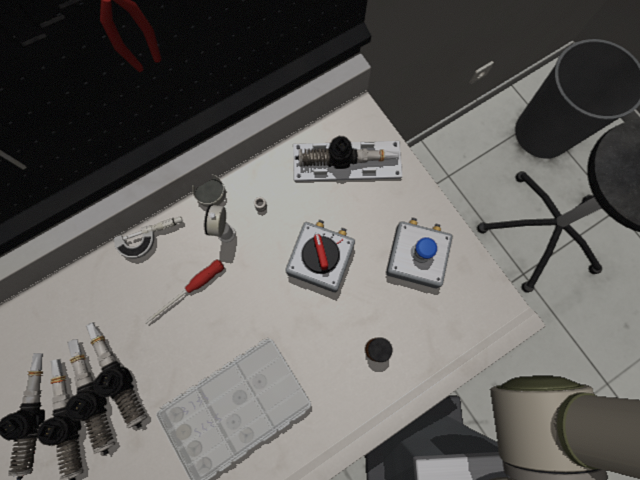

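The pump's blue head is near (426,248) in the top view. The red handle is near (321,253), with its pointer up and slightly left. Next I'll refine both with colour masks and triangulation.

```bash
python3 - <<'E'
from h import *
P={};M={}
for c in("scene","top"):
    p=ctrl.capture(c);P[c]=p;h=cv2.cvtColor(p["img"],cv2.COLOR_RGB2HSV)
    for n,(lo,hi) in {"blue":((105,120,60),(125,255,255)),"red":((0,170,80),(6,255,255))}.items():
        m=cv2.inRange(h,lo,hi)
        if n=="red": m|=cv2.inRange(h,(174,170,80),(180,255,255))
        k,l,st,ce=cv2.connectedComponentsWithStats(m)
        for i in range(1,k):
            if st[i,4]>60: print(c,n,st[i],ce[i].round(1),ray(p,ce[i],93 if n=="blue" else 77).round(1))
        M[c,n]=l
    d=ctrl.landmark_of("dial_grip",p);print(d[:1])
def tri(a,b):
    pr=lambda p:p["camera_matrix"]@np.c_[p["R"],p["t"]]
    X=cv2.triangulatePoints(pr(P["scene"]),pr(P["top"]),np.array(a,float),np.array(b,float));return (X[:3]/X[3]).ravel()
print(tri(ctrl.landmark_of("dial_grip",P["scene"])[0]["point"],ctrl.landmark_of("dial_grip",P["top"])[0]["point"]))
print(tri(ctrl.landmark_of("plunger_top",P["scene"])[0]["point"],ctrl.landmark_of("plunger_top",P["top"])[0]["point"]))
im=P["top"]["img"][205:305,270:470];cv2.imwrite("pics/c1.png",cv2.resize(im[:,:,::-1],None,fx=4,fy=4,interpolation=2))
im=P["scene"]["img"][180:300,280:440];cv2.imwrite("pics/c2.png",cv2.resize(im[:,:,::-1],None,fx=5,fy=5,interpolation=2))
E
```

```text
scene blue [ 0 11  6 25 90] [ 1.6 25.5] [5267.5 -150.    93. ]
scene blue [385 196  19  12 176] [394.2 201.4] [530.8 127.8  93. ]
scene red [115   0  19  65 375] [123.   29.5] [4418.5 -909.1   77. ]
scene red [130   0  15  61 343] [138.2  28.7] [ 4399.7 -1040.5    77. ]
scene red [312 226  29  24 479] [326.2 237.5] [537.9 321.9  77. ]
scene red [217 305  28  44 529] [230.4 324.9] [451.3 595.3  77. ]
[{'point': [327.4, 236.2], 'score': 0.55}]
top blue [416 238  21  21 344] [426.  247.8] [537.3 121.1  93. ]
top red [314 235  14  32 187] [321.  253.1] [540.2 319.5  77. ]
top red [186 261  37  31 376] [204.1 275.5] [507.4 543.3  77. ]
[{'point': [318.2, 252.2], 'score': 0.92}]
[538.67735445 322.60137112  80.44489469]
[542.52008027 117.44136614 100.54973896]
```

View pics/c1.png

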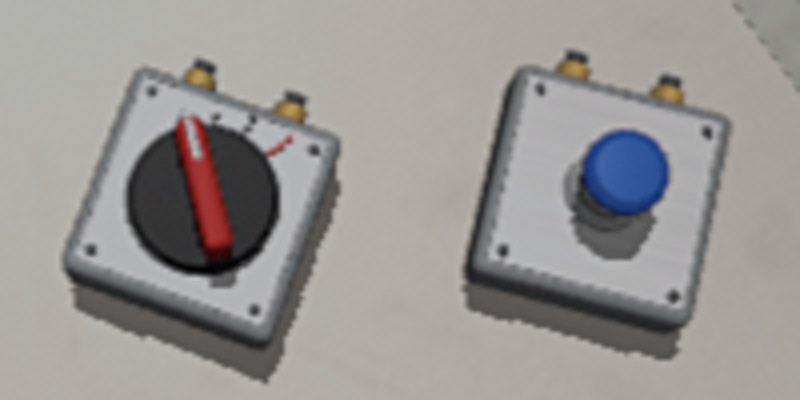

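View pics/c2.png

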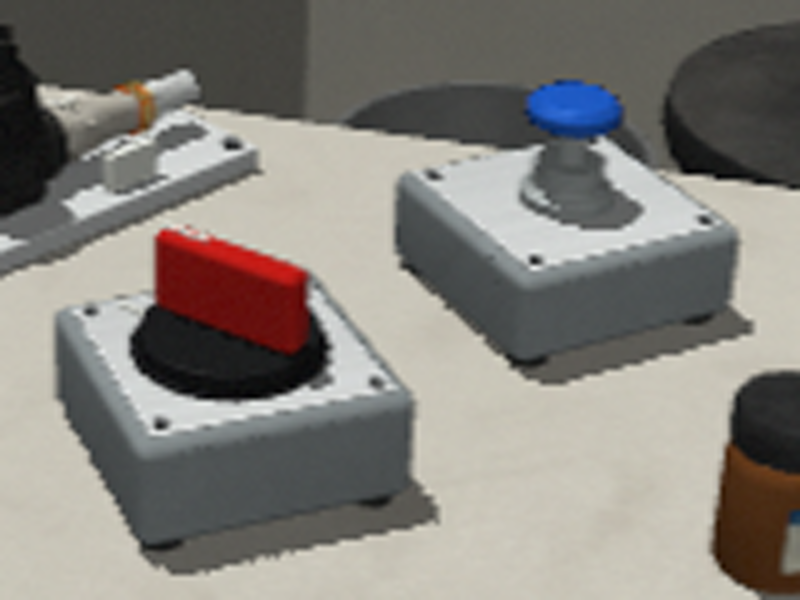

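```bash
python3 - <<'E'
from h import *
p=ctrl.capture("top");q=ctrl.capture("scene")
for z in (93,96,99):
    a=ray(p,(270+188/4,205+122/4),z);b=ray(p,(270+218/4,205+245/4),z);d=a-b
    print(z,a.round(1),b.round(1),np.hypot(*d[:2]),np.arctan2(d[1],d[0]))
    a=ray(q,(280+160/5,180+232/5),z);b=ray(q,(280+305/5,180+272/5),z);d=a-b
    print(z,a.round(1),b.round(1),np.hypot(*d[:2]),np.arctan2(d[1],d[0]))
# mask based axis (PCA)
m=cv2.inRange(cv2.cvtColor(p["img"],cv2.COLOR_RGB2HSV),(0,120,80),(8,255,255));m[:230]=0;m[280:]=0;m[:,:305]=0;m[:,340:]=0
v=cv2.fitLine(cv2.findNonZero(m),2,0,.01,.01).ravel();c=v[2:];a=ray(p,c+15*v[:2],90);b=ray(p,c-15*v[:2],90);d=a-b
print("pca",c,v[:2],ray(p,c,82),np.arctan2(d[1],d[0]))
# block front edge & back edge of selector top plate in crop px, screws
S=[(152,91),(315,150),(254,310),(90,250)];W=np.array([ray(p,(270+x/4,205+y/4),50) for x,y in S]);print(W.round(1),W.mean(0))
for i,j in((1,0),(2,3),(3,0),(2,1)): d=W[j]-W[i];print(np.arctan2(d[1],d[0]))
C=W.mean(0)
for n,(x,y) in dict(l=(186,113),d1=(215,118),d2=(250,125),d3=(282,147)).items():
    w=ray(p,(270+x/4,205+y/4),50)-C;print(n,np.hypot(*w[:2]),np.arctan2(w[1],w[0]))
S=[(540,90),(707,131),(672,296),(502,251)];W=np.array([ray(p,(270+x/4,205+y/4),46) for x,y in S]);print("pump",W.mean(0))
E
```

```text
93 [571.3 325.7  93. ] [511.3 314.6  93. ] 61.01972303162989 0.1829424623143274
93 [566.9 332.   93. ] [507.8 313.2  93. ] 62.02949522201158 0.3093141429927888
96 [570.5 325.8  96. ] [510.8 314.7  96. ] 60.793642911241 0.18294246231432637
96 [562.9 335.7  96. ] [504.2 317.   96. ] 61.585163396695854 0.309314142992789
99 [569.8 325.8  99. ] [510.2 314.8  99. ] 60.56756279085203 0.18294246231432754
99 [558.8 339.4  99. ] [500.6 320.8  99. ] 61.14083157138014 0.30931414299279003
pca [320.98077 252.25   ] [0.255054  0.9669268] [540.74618436 319.56534181  82.        ] -2.9402627069453655
[[599.3 342.3  50. ]
 [564.8 262.4  50. ]
 [486.1 297.5  50. ]
 [519.7 376.4  50. ]] [542.46932202 319.64447178  50.        ]
1.1641445295258857
1.1687761797530585
-0.4044449973870368
-0.41922616630398707
l 44.9619197012015 0.13700636613941156
d1 42.0710454453511 -0.19756927907750998
d2 44.811178356250196 -0.6075588595149861
d3 47.77593408784293 -1.0273699500578164
pump [537.81899164 118.80374367  46.        ]
```

Measurements agree:
- **Pump axis:** about (538, 119).
- **Dial axis:** about (541, 320).
- **Bar yaw:** 0.195 at rest, which puts the three-dot position at about -1.005. That matches the measured dot direction of -1.03.

I'll go above the pump with the fingers shut.

>>> send_rows --pt "1 0.0275 -0.0259 0.003 0 0 0" --pt "1 0.0275 -0.0259 0.003 0 0 0" --pt "1 0.0275 -0.0259 0.003 0 0 0" --pt "1 0.0275 -0.0259 0.003 0 0 0" --pt "1 0.0275 -0.0259 0.003 0 0 0" --pt "1 0.0275 -0.0259 0.003 0 0 0" --pt "1 0.0275 -0.0259 0.003 0 0 0" --pt "1 0.0275 -0.0259 0.003 0 0 0" --pt "1 0.0275 -0.0259 0.003 0 0 0" --pt "1 0.0275 -0.0259 0.003 0 0 0" --squeeze 60

```text
time_s: 2.75
eef_pos: [329.3, -194.7, 170.5]
ee_rot: [0.0, 0.993, 0.116, 0.0]
force: [-0.3, 0.4, -1.1]
grip_width: -0.001
grip_force: 0.0
```

>>> send_rows --pt "1 0.0275 -0.0259 0.003 0 0 0" --pt "1 0.0275 -0.0259 0.003 0 0 0" --pt "1 0.0275 -0.0259 0.003 0 0 0" --pt "1 0.0275 -0.0259 0.003 0 0 0" --pt "1 0.0275 -0.0259 0.003 0 0 0" --pt "1 0.0275 -0.0259 0.003 0 0 0" --pt "1 0.0275 -0.0259 0.003 0 0 0" --pt "1 0.0275 -0.0259 0.003 0 0 0" --pt "1 0.0275 -0.0259 0.003 0 0 0" --pt "1 0.0275 -0.0259 0.003 0 0 0"

```text
time_s: 4.0
eef_pos: [537.5, 120.7, 140.3]
ee_rot: [0.0, 0.993, 0.116, 0.0]
force: [0.9, -0.9, 0.0]
grip_width: -0.001
grip_force: 0.0
```

>>> send_rows --pt "1 0 0.0015 0.015 0 0 0" --pt "1 0 0 0.015 0 0 0" --pt "1 0 0 0.008 0 0 0" --pt "1 0 0 0.004 0 0 0" --pt "1 0 0 0.003 0 0 0" --pt "1 0 0 0.003 0 0 0" --pt "1 0 0 0.003 0 0 0" --pt "1 0 0 0.003 0 0 0" --pt "1 0 0 0.002 0 0 0" --pt "1 0 0 0 0 0 0"

```text
time_s: 5.25
eef_pos: [537.2, 118.1, 84.3]
ee_rot: [-0.0, 0.993, 0.116, -0.0]
force: [-0.5, -0.3, -0.3]
grip_width: 0.005
grip_force: 0.0
```

```bash
python3 - <<'E'
from h import *
print(ctrl.sense()["force"],ctrl.sense()["eef_pos"])
p=ctrl.capture("scene");q=ctrl.capture("top")
a=cv2.resize(p["img"][120:240,330:450],None,fx=3.3,fy=3.3);b=cv2.resize(q["img"][190:310,370:490],None,fx=3.3,fy=3.3)
cv2.imwrite("pics/press.png",np.hstack([a,b])[:,:,::-1])
E
```

```text
[-0.47163077 -0.27297915 -0.27191399] [537.18199447 118.09505775  84.25011901]
```

View pics/press.png

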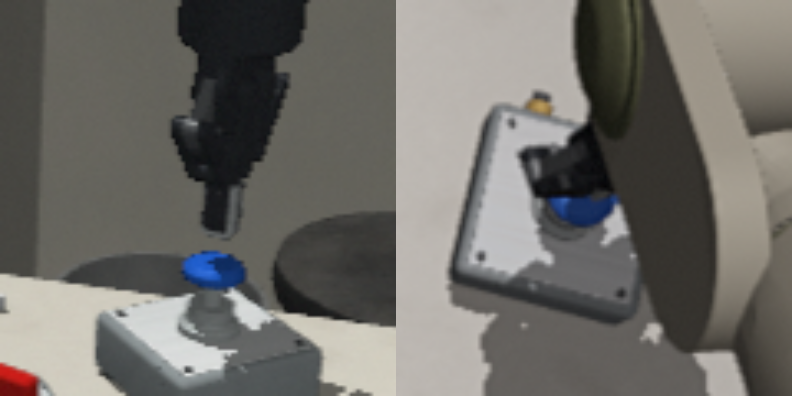

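The press registered no force. The scene crop shows the fingertip near (221,235) with a gap to the head below it. I'll compare that with where the TCP should project.

```bash
python3 - <<'E'
from h import *
for c,o,sh in(("scene",(330,120),0),("top",(370,190),396)):
    p=ctrl.capture(c)
    for X in([537.2,118.1,84.3],[537.2,118.1,104],[538,119,97],[537,118,165]):
        v=p["camera_matrix"]@(np.array(p["R"])@X+p["t"]);v=v[:2]/v[2];print(c,X,v.round(1),((v-o)*3.3+[sh,0]).round())
print(ctrl.sense()["joints"],ctrl.sense()["force"], ctrl.sense()["grip_width"])
E
```

```text
scene [537.2, 118.1, 84.3] [394.3 202.8] [212. 273.]
scene [537.2, 118.1, 104] [395.2 194.5] [215. 246.]
scene [538, 119, 97] [394.3 197.4] [212. 256.]
scene [537, 118, 165] [397.9 167.7] [224. 157.]
top [537.2, 118.1, 84.3] [426.4 248.8] [582. 194.]
top [537.2, 118.1, 104] [429.  246.5] [591. 187.]
top [538, 119, 97] [427.5 247. ] [586. 188.]
top [537, 118, 165] [437.9 238.8] [620. 161.]
[ 3.28948541e-03  4.82908520e-01  1.57132522e+00 -4.24990875e-07
  1.08711441e+00  1.34228706e+00] [ 0.57076631 -0.192933    0.22545011] 0.002814408079337624
```

```bash
python3 - <<'E'
from h import *
P=[ctrl.capture("scene"),ctrl.capture("top")]
pr=[p["camera_matrix"]@np.c_[p["R"],p["t"]] for p in P]
for a,b in(((397,191.5),(415,249)),((397,191.5),(420,249)),((397,191.5),(412,245))):
    X=cv2.triangulatePoints(pr[0],pr[1],np.array(a,float),np.array(b,float));X=(X[:3]/X[3]).ravel()
    v=[q@np.r_[X,1] for q in pr];print(X.round(1),[(w[:2]/w[2]).round(1) for w in v])
a=cv2.resize(P[0]["img"][130:230,345:445],None,fx=4,fy=4,interpolation=2);b=cv2.resize(P[1]["img"][200:300,380:480],None,fx=4,fy=4,interpolation=2)
c=np.hstack([a,b]);c=np.clip(c.astype(float)*1.0,0,255);c=(255*(c/255)**.5).astype(np.uint8)
cv2.imwrite("pics/p2.png",c[:,:,::-1])
E
```

```text
[522.6 145.5 125.3] [array([393.3, 191. ]), array([417.8, 252.5])]
[525.4 137.  121.3] [array([394.7, 191.2]), array([421.8, 251.2])]
[526.4 147.8 125.6] [array([391.2, 190.6]), array([416.4, 250.4])]
```

View pics/p2.png

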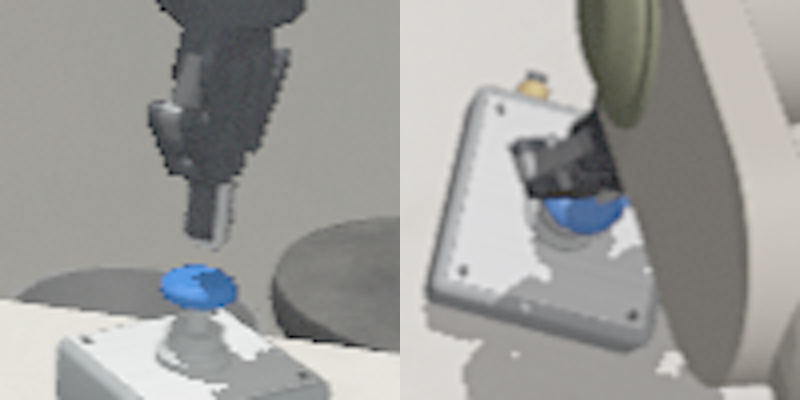

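```bash
python3 - <<'E'
from h import *
p=ctrl.capture("scene");t=ctrl.capture("top")
for z in(84,90,97,104,111,118):
    X=ray(p,(397,191.5),z);v=t["camera_matrix"]@(np.array(t["R"])@X+t["t"]);v=v[:2]/v[2];print(X.round(),v.round(1),((v-[380,200])*4+[400,0]).round())
# knuckle points: scene (345+165/4,130+105/4) ; top left knuckle (380+120/4,200+150/4)
pr=[q["camera_matrix"]@np.c_[q["R"],q["t"]] for q in(p,t)]
for a,b in(((345+160/4,130+103/4),(380+113/4,200+150/4)),):
    X=cv2.triangulatePoints(pr[0],pr[1],np.array(a,float),np.array(b,float));X=(X[:3]/X[3]).ravel()
    v=[q@np.r_[X,1] for q in pr];print(X.round(1),a,b,[(w[:2]/w[2]).round(1) for w in v])
s=ctrl.sense();print(s["eef_pos"],s["ee_rot"],s["tau"],s["wrist_torque"],s["force"],s["time_s"])
E
```

```text
[571.  66.  84.] [451.1 230.7] [685. 123.]
[563.  77.  90.] [446.9 234.1] [668. 137.]
[554.  90.  97.] [441.8 238.3] [647. 153.]
[544. 103. 104.] [436.6 242.5] [627. 170.]
[535. 116. 111.] [431.3 246.8] [605. 187.]
[526. 129. 118.] [425.9 251.3] [584. 205.]
[529.4 177.6 207.7] (385.0, 155.75) (408.25, 237.5) [array([383.8, 155.6]), array([409.2, 238.6])]
[537.25015622 118.0654474   84.45055496] [-1.68011715e-05  9.93293022e-01  1.15624267e-01  3.24003887e-05] [ 1.49821935e-03 -4.59939194e+01 -2.30236459e+01  1.48996392e-04
  2.01175280e-04 -2.14827895e-05] [-0.014625   -0.00216123  0.04327478] [-0.17208501 -0.45405682  0.77955834] 5.65
```

The tip's ray passes through (535,116) at z≈111, so the real tips are roughly 25 mm above the reported z. I'll go down gently and let the force tell me when they touch.

>>> send_rows --pt "1 0 0 0.002 0 0 0" --pt "1 0 0 0.002 0 0 0" --pt "1 0 0 0.002 0 0 0" --pt "1 0 0 0.002 0 0 0" --pt "1 0 0 0.002 0 0 0" --pt "1 0 0 0.001 0 0 0" --pt "1 0 0 0.001 0 0 0" --pt "1 0 0 0 0 0 0" --pt "1 0 0 0 0 0 0" --pt "1 0 0 0 0 0 0"

```text
time_s: 6.9
eef_pos: [537.2, 118.1, 72.4]
ee_rot: [-0.0, 0.993, 0.116, 0.0]
force: [0.8, -0.1, -0.9]
grip_width: -0.003
grip_force: 0.0
```

```bash
cat > look.py <<'E'
from h import *
import sys
P=[ctrl.capture("scene"),ctrl.capture("top")]
s=ctrl.sense();print(s["eef_pos"].round(1),s["force"].round(1),s["wrist_torque"].round(2),s["time_s"])
for p in P:
    for n,a,b,x0,x1 in(("blue",(105,120,60),(125,255,255),370,470),):
        m=cv2.inRange(cv2.cvtColor(p["img"],cv2.COLOR_RGB2HSV),a,b);m[:,:x0]=0;m[:,x1:]=0
        f=cv2.findNonZero(m);print(n,len(f),cv2.boundingRect(f))
E
python3 look.py
```

```text
[537.3 118.1  72.4] [ 0.4 -0.3  0.2] [ 0.09 -0.   -0.03] 7.0
blue 169 (385, 196, 59, 88)
blue 100 (417, 251, 18, 8)
```

>>> send_rows --pt "1 0 0 0.001 0 0 0" --pt "1 0 0 0.001 0 0 0" --pt "1 0 0 0.001 0 0 0" --pt "1 0 0 0.001 0 0 0" --pt "1 0 0 0.001 0 0 0" --pt "1 0 0 0.001 0 0 0" --pt "1 0 0 0.001 0 0 0" --pt "1 0 0 0.001 0 0 0" --pt "1 0 0 0 0 0 0" --pt "1 0 0 0 0 0 0"

```text
time_s: 8.25
eef_pos: [537.3, 118.1, 64.5]
ee_rot: [0.0, 0.993, 0.116, 0.0]
force: [-1.0, 0.1, 4.3]
grip_width: -0.002
grip_force: 2.2
```

```bash
cat >> look.py <<'E'
a=cv2.resize(P[0]["img"][130:230,345:445],None,fx=4,fy=4,interpolation=2);b=cv2.resize(P[1]["img"][200:300,380:480],None,fx=4,fy=4,interpolation=2)
c=np.hstack([a,b]);c=(255*(c/255)**.5).astype(np.uint8)
cv2.imwrite("pics/%s.png"%sys.argv[1],c[:,:,::-1])
E
python3 look.py p3
```

```text
[537.3 118.1  64.5] [-1.5  0.2  3.9] [0.03 0.24 0.02] 8.35
blue 143 (385, 198, 62, 86)
blue 82 (417, 252, 17, 7)
```

View pics/p3.png

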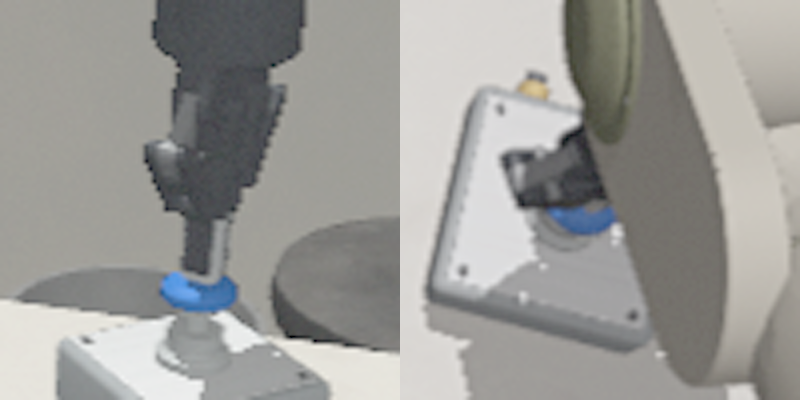

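The fingertips are resting on the head at about (205,278) in the crop, with 4–5 N. Contact came at a reported z of about 66, an offset of roughly +30 mm. Now I'll press to the stop.

>>> send_rows --pt "1 0 0 0.002 0 0 0" --pt "1 0 0 0.002 0 0 0" --pt "1 0 0 0.002 0 0 0" --pt "1 0 0 0.002 0 0 0" --pt "1 0 0 0.001 0 0 0" --pt "1 0 0 0.001 0 0 0" --pt "1 0 0 0.001 0 0 0" --pt "1 0 0 0 0 0 0" --pt "1 0 0 0 0 0 0" --pt "1 0 0 0 0 0 0"

```text
time_s: 9.6
eef_pos: [537.3, 118.1, 53.7]
ee_rot: [0.0, 0.993, 0.116, 0.0]
force: [-2.7, -0.3, 8.3]
grip_width: 0.005
grip_force: 3.8
```

```bash
python3 look.py p4
```

```text
[537.4 118.1  53.7] [-1.9 -0.   8.4] [-0.    0.45 -0.05] 9.7
blue 144 (384, 202, 63, 82)
blue 77 (416, 253, 16, 7)
```

>>> send_rows --pt "1 0 0 0.0005 0 0 0" --pt "1 0 0 0.0005 0 0 0" --pt "1 0 0 0.0005 0 0 0" --pt "1 0 0 0.0005 0 0 0" --pt "1 0 0 0.0005 0 0 0" --pt "1 0 0 0 0 0 0" --pt "1 0 0 0 0 0 0" --pt "1 0 0 0 0 0 0" --pt "1 0 0 0 0 0 0" --pt "1 0 0 0 0 0 0"

```text
time_s: 10.95
eef_pos: [537.4, 118.1, 51.8]
ee_rot: [0.0, 0.993, 0.116, 0.0]
force: [-5.7, 0.5, 13.6]
grip_width: -0.002
grip_force: 6.7
```

>>> send_rows --pt "1 0 0 0.001 0 0 0" --pt "1 0 0 0 0 0 0" --pt "1 0 0 0 0 0 0" --pt "1 0 0 -0.004 0 0 0" --pt "1 0 0 -0.005 0 0 0" --pt "1 0 0 -0.006 0 0 0" --pt "1 0 0 -0.008 0 0 0" --pt "1 0 0 -0.012 0 0 0" --pt "1 0 0 -0.015 0 0 0" --pt "1 0 0 -0.015 0 0 0"

```text
time_s: 12.2
eef_pos: [537.3, 118.1, 116.1]
ee_rot: [0.0, 0.993, 0.116, 0.0]
force: [0.6, 0.2, -0.4]
grip_width: -0.004
grip_force: 0.0
```

```bash
python3 look.py p5; python3 -c "
from rig import ctrl;print(ctrl.sense()['joints'])"
```

```text
[538.2 118.1 117. ] [-0.1 -0.3  0.2] [-0.01 -0.04 -0.06] 12.3
blue 177 (385, 196, 62, 87)
blue 235 (416, 244, 21, 15)
[3.35475376e-03 4.44367673e-01 1.53697847e+00 1.49328710e-05
 1.15671468e+00 1.34226637e+00]
```

The plunger went to its stop: 13.6 N and 14 mm of travel. The head has come back up to row 196. Next I'll move over the dial, open the fingers, and turn half a turn so the last joint has range for the twist.

>>> send_rows --pt "-1 0.01 -0.039 0 0 0 0" --pt "-1 0.01 -0.039 0 0 0 0" --pt "-1 0.01 -0.039 0 0 0 0" --pt "-1 0.01 -0.039 0 0 0 0" --pt "-1 0.01 -0.039 0 0 0 0" --pt "-1 0 0 0 0 0 -0.18" --pt "-1 0 0 0 0 0 -0.18" --pt "-1 0 0 0 0 0 -0.18" --pt "-1 0 0 0 0 0 -0.18" --pt "-1 0 0 0 0 0 -0.18"

```text
time_s: 13.55
eef_pos: [540.9, 319.3, 114.5]
ee_rot: [-0.0, 0.843, 0.539, -0.0]
force: [0.2, -0.1, 0.1]
grip_width: 1.001
grip_force: 0.0
```

>>> send_rows --pt "-1 0 0 0 0 0 -0.18" --pt "-1 0 0 0 0 0 -0.18" --pt "-1 0 0 0 0 0 -0.18" --pt "-1 0 0 0 0 0 -0.18" --pt "-1 0 0 0 0 0 -0.18" --pt "-1 0 0 0 0 0 -0.18" --pt "-1 0 0 0 0 0 -0.18" --pt "-1 0 0 0 0 0 -0.18" --pt "-1 0 0 0 0 0 -0.18" --pt "-1 0 0 0 0 0 -0.18"

```text
time_s: 14.8
eef_pos: [540.9, 319.3, 114.5]
ee_rot: [-0.0, 0.102, 0.995, -0.0]
force: [-0.1, -0.5, -0.5]
grip_width: 1.0
grip_force: 0.0
```

>>> send_rows --pt "-1 0 0 0 0 0 -0.135" --pt "-1 0 0 0 0 0 -0.135" --pt "-1 0 0 0 0 0 -0.135" --pt "-1 0 0 0.005 0 0 0" --pt "-1 0 0 0.005 0 0 0" --pt "-1 0 0 0.005 0 0 0" --pt "-1 0 0 0.005 0 0 0" --pt "-1 0 0 0 0 0 0" --pt "-1 0 0 0 0 0 0" --pt "-1 0 0 0 0 0 0"

```text
time_s: 16.05
eef_pos: [541.2, 319.4, 95.1]
ee_rot: [0.0, -0.097, 0.995, 0.0]
force: [0.1, 0.1, 0.2]
grip_width: 0.999
grip_force: 0.0
```

```bash
cat > look2.py <<'E'
from h import *
import sys
P=[ctrl.capture("scene"),ctrl.capture("top")]
s=ctrl.sense();x,y=s["ee_rot"][1:3];print(s["eef_pos"].round(1),"yaw",2*np.arctan2(y,x),s["force"].round(1),s["wrist_torque"].round(2),s["grip_width"],s["joints"].round(3),s["time_s"])
a=cv2.resize(P[0]["img"][170:290,270:390],None,fx=3.3,fy=3.3,interpolation=2);b=cv2.resize(P[1]["img"][195:315,260:380],None,fx=3.3,fy=3.3,interpolation=2)
c=np.hstack([a,b]);c=(255*(c/255)**.6).astype(np.uint8)
cv2.imwrite("pics/%s.png"%sys.argv[1],c[:,:,::-1])
E
python3 look2.py d1
```

```text
[541.2 319.4  95.1] yaw 3.336711017681908 [-0.4 -0.5  0.3] [-0.03  0.02 -0.01] 1.0019607394015642 [ 0.347  0.629  1.297  0.     1.215 -1.419] 16.15
```

View pics/d1.png

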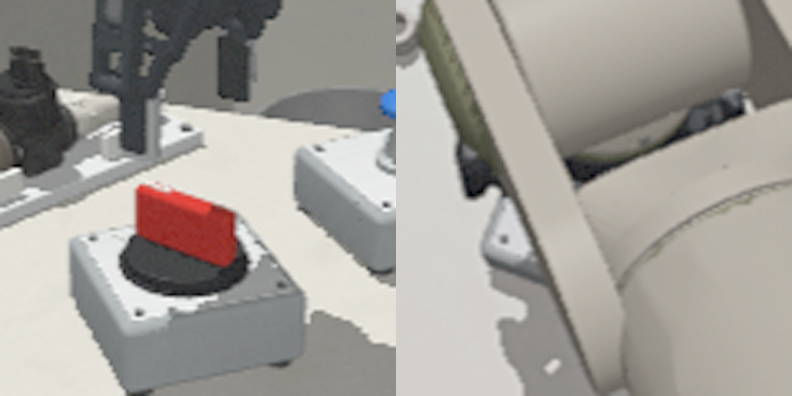

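The fingers straddle the handle: the tips are at (138,150) and (238,98), and the bar is centred between them. I'll descend to a reported z of about 38 (true tip about 69) and grip.

>>> send_rows --pt "-1 0 0 0.01 0 0 0" --pt "-1 0 0 0.01 0 0 0" --pt "-1 0 0 0.01 0 0 0" --pt "-1 0 0 0.01 0 0 0" --pt "-1 0 0 0.008 0 0 0" --pt "-1 0 0 0.005 0 0 0" --pt "-1 0 0 0.002 0 0 0" --pt "-1 0 0 0.002 0 0 0" --pt "-1 0 0 0 0 0 0" --pt "-1 0 0 0 0 0 0"

```text
time_s: 17.4
eef_pos: [541.2, 319.4, 38.1]
ee_rot: [0.0, -0.097, 0.995, 0.0]
force: [-0.6, 0.6, 0.5]
grip_width: 1.003
grip_force: 0.0
```

>>> send_rows --pt "0 0 0 0 0 0 0" --pt "0.4 0 0 0 0 0 0" --pt "1 0 0 0 0 0 0" --pt "1 0 0 0 0 0 0" --pt "1 0 0 0 0 0 0" --pt "1 0 0 0 0 0 0" --pt "1 0 0 0 0 0 0" --pt "1 0 0 0 0 0 0" --pt "1 0 0 0 0 0 0" --pt "1 0 0 0 0 0 0" --squeeze 60

```text
time_s: 18.65
eef_pos: [541.0, 320.0, 38.2]
ee_rot: [0.0, -0.098, 0.995, 0.001]
force: [-2.3, 5.2, 2.3]
grip_width: 0.151
grip_force: 59.6
```

```bash
python3 look2.py d2
```

```text
[541.  320.   38.2] yaw 3.337035426800838 [-1.8  5.6  2. ] [0.73 0.26 0.02] 0.1498988945824159 [ 3.480e-01  6.930e-01  1.346e+00  1.000e-03  1.101e+00 -1.419e+00] 18.75
```

View pics/d2.png

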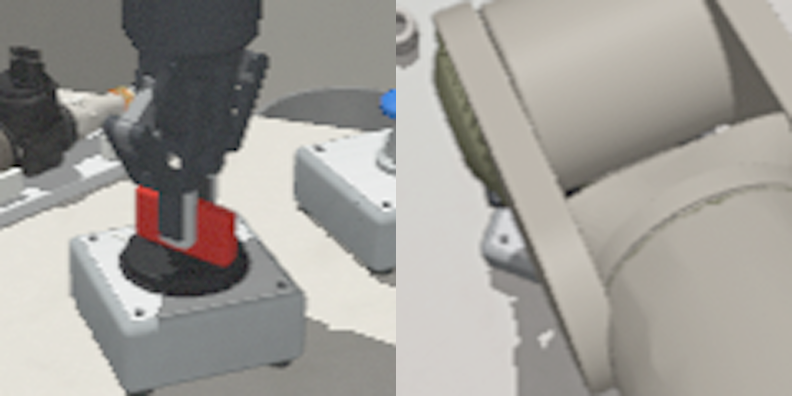

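The pads hold the bar at its middle (opening 12.7 mm, 60 N). Now turning clockwise.

>>> send_rows --pt "1 0 0.001 0 0 0 0.06" --pt "1 0 0 0 0 0 0.13" --pt "1 0 0 0 0 0 0.15" --pt "1 0 0 0 0 0 0.15" --pt "1 0 0 0 0 0 0.15" --pt "1 0 0 0 0 0 0.15" --pt "1 0 0 0 0 0 0.15" --pt "1 0 0 0 0 0 0.14" --pt "1 0 0 0 0 0 0.1" --pt "1 0 0 0 0 0 0.02"

```text
time_s: 20.0
eef_pos: [541.5, 321.4, 38.2]
ee_rot: [0.0, 0.482, 0.876, 0.001]
force: [2.3, 9.1, -1.6]
grip_width: 0.148
grip_force: 59.4
```

>>> send_rows --pt "1 0 0 0 0 0 0" --pt "1 0 0 0 0 0 0" --pt "1 0 0 0 0 0 0" --pt "1 0 0 0 0 0 0" --pt "1 0 0 0 0 0 0" --pt "1 0 0 0 0 0 0" --pt "1 0 0 0 0 0 0" --pt "1 0 0 0 0 0 0" --pt "1 0 0 0 0 0 0" --pt "1 0 0 0 0 0 0"

```text
time_s: 21.25
eef_pos: [541.5, 321.4, 38.1]
ee_rot: [0.0, 0.481, 0.877, 0.001]
force: [3.1, 7.4, -1.0]
grip_width: 0.152
grip_force: 59.3
```

```bash
python3 look2.py d3
```

```text
[541.5 321.4  38.2] yaw 2.137510318594363 [ 3.4  8.2 -0.6] [ 1.17 -0.28  0.27] 0.14843196173842058 [ 3.490e-01  6.950e-01  1.344e+00  1.000e-03  1.100e+00 -2.180e-01] 21.35
```

View pics/d3.png

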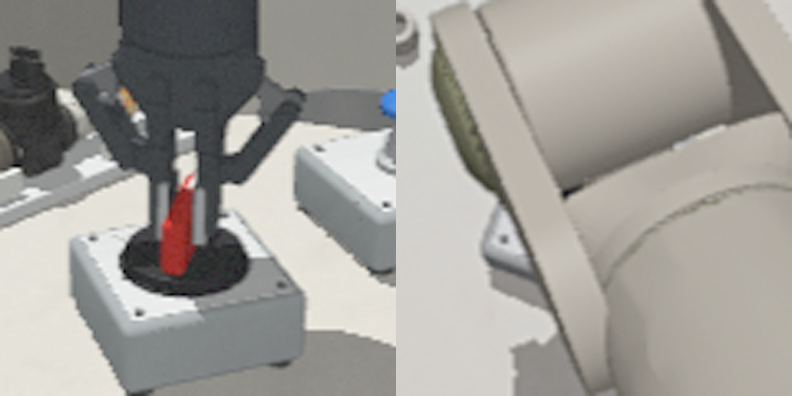

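The pointer end now faces away at about (185,180). The tool has turned 1.20 rad and the spring torque is 0.27 N m. I'll add a small nudge, take off some side load, and read the torque.

>>> send_rows --pt "1 0.001 0.0005 0 0 0 0.01" --pt "1 0 0 0 0 0 0.01" --pt "1 0 0 0 0 0 0" --pt "1 0 0 0 0 0 0" --pt "1 0 0 0 0 0 0" --pt "1 0 0 0 0 0 0" --pt "1 0 0 0 0 0 0" --pt "1 0 0 0 0 0 0" --pt "1 0 0 0 0 0 0" --pt "1 0 0 0 0 0 0"

```text
time_s: 22.6
eef_pos: [541.5, 321.5, 38.2]
ee_rot: [0.001, 0.49, 0.872, 0.001]
force: [5.1, 3.3, 0.1]
grip_width: 0.148
grip_force: 59.5
```

```bash
python3 - <<'E'
from h import *
T=[]
for i in range(8):
    p=ctrl.capture("scene");s=ctrl.sense();T.append(np.r_[s["force"],s["wrist_torque"],s["grip_force"]])
print(np.mean(T,0).round(2),np.std(T,0).round(2)); x,y=s["ee_rot"][1:3];print(2*np.arctan2(y,x),s["eef_pos"],s["time_s"])
# red bar outline: fit direction of the vertical end face + top; end-face centre -> world at z grip
h=cv2.cvtColor(p["img"],cv2.COLOR_RGB2HSV);m=cv2.inRange(h,(0,150,60),(8,255,255))|cv2.inRange(h,(172,150,60),(180,255,255))
m[:215]=0;m[260:]=0;m[:,:305]=0;m[:,:]=m;m[:,345:]=0
# compare with rendered bar silhouette as a function of dial angle
K=p["camera_matrix"];R=np.array(p["R"]);t=np.array(p["t"])
vis=cv2.boundingRect(cv2.findNonZero(m));print("red bbox",vis)
for a in(1.0,1.1,1.15,1.2,1.25,1.3):
    f=.195-a;u=np.array([np.cos(f),np.sin(f),0]);w=np.array([-u[1],u[0],0]);c=np.array([541,320,78.])
    def pj(X): v=K@(R@X+t);return v[:2]/v[2]
    nearend=[pj(c-33*u+b*7*w+np.array([0,0,z])) for b in(-1,1) for z in(-17,17)]
    print(a,np.round(nearend,1).tolist())
mm=np.argwhere(m)
for r in range(vis[1],vis[1]+vis[3],3): q=mm[mm[:,0]==r][:,1];print(r,q.min(),q.max())
E
```

```text
[ 4.76e+00  2.78e+00 -4.00e-02  4.10e-01 -5.60e-01  3.60e-01  5.95e+01] [0.32 0.45 0.67 0.03 0.03 0.02 0.  ]
2.116662515885549 [541.51977847 321.5032191   38.18728479] 23.0
red bbox (318, 223, 11, 30)
1.0 [[328.8, 252.9], [329.1, 237.1], [321.3, 252.7], [321.4, 236.9]]
1.1 [[327.0, 253.0], [327.3, 237.2], [319.5, 252.4], [319.7, 236.6]]
1.15 [[326.1, 253.0], [326.3, 237.2], [318.7, 252.2], [318.8, 236.4]]
1.2 [[325.2, 253.0], [325.4, 237.2], [317.9, 252.0], [318.0, 236.2]]
1.25 [[324.3, 253.0], [324.5, 237.2], [317.1, 251.7], [317.2, 236.0]]
1.3 [[323.4, 252.9], [323.6, 237.1], [316.3, 251.5], [316.4, 235.7]]
223 327 327Traceback (most recent call last):
  File "<stdin>", line 18, in <module>
    return umr_minimum(a, axis, None, out, keepdims, initial, where)
ValueError: zero-size array to reduction operation minimum which has no identity
```

```bash
python3 -c "
from rig import ctrl
s=ctrl.sense();print(s['ee_rot'],s['wrist_torque'],s['grip_force']);print(ctrl.finish_job())"
```

```text
[6.53539433e-04 4.90326921e-01 8.71538083e-01 6.73446433e-04] [ 0.41307997 -0.54030712  0.35194077] 59.49522256851196
the job is handed in; nothing more can be done
None
```

I pressed the pump to its stop and it came back up; the dial is turned about 1.2 rad to the three-dot position and still held against its spring. The job is handed in, with no verdict returned.

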